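# Clamp a dental cast in the telescoping model holder

### The arm

A 6-joint arm with a two-finger parallel gripper is mounted at the origin on the work surface. World frame = base frame: x ahead of the robot, y to its left, z up, the work surface at z = 0. Lengths are in m, angles in rad, forces in N, time in s.
With the tool pointing down it reaches from about 0.25 to 0.775 m from the base axis. Payload 4 kg.
Tool frame: the origin (TCP) lies between the finger pads; the fingertips stand 11 mm ahead of it and the grasp point (between the pads) lies 8 mm behind it; z points along the fingers, y is the direction in which the jaws open and shut (so a half turn about z gives the same grasp; the last joint's range is limited). The gripper opens to 94 mm and grips with 3 to 60 N. Pads are 16 mm wide; open, the fingers measure 119 mm over their backs; the gripper's body (75 mm by 177 mm) begins 78 mm behind the grasp point.
Start: joints at [1.207, 0.087, 1.371, -0, 1.684, -0.103], TCP at [0.142, 0.531, 0.217] pointing down, gripper open.
Joint ranges: [-3.1, 3.1], [-0.76, 2.03], [0.27, 2.55], [-1.08, 4.22], [0.17, 2.65], [-2.57, 2.57]. Speed limits (rad/s): [2.79, 2.79, 3.14, 3.14, 3.14, 3.14].

### API

Orientations are given as [roll, pitch, yaw] about the fixed x, y, z axes, in that order (R = Rz(yaw) Ry(pitch) Rx(roll)).
In Python, from bench import get_obs, cams, ticket gives the robot as it stands. The module is installed in compiled form; this text tells all that it offers.
- The arm moves only by the shell command python3 -m crank 'ROWS'. ROWS is JSON, a list of rows, each an object of numbers: "tx", "ty", "tz": the shift along the tool's x, y, z in cm; "twist": the turn about the tool's z in degrees; "grip": the opening, from 0 (shut) to 1 (fully open). In form: [{"tx": .., "ty": .., "tz": .., "twist": .., "grip": ..}, ...]. A call has 1 to 12 rows; each row shifts and turns the commanded pose from where the row before left it, along the tool's axes as they then stand; what a row does not reach is not made up. A row lasts 1/8 s, in which the tool goes at most 62.5 mm and 10.7 degrees, less where a joint would pass 70% of its speed; a pose out of reach is approached as far as the arm can. A call is refused whole if a number of a shift passes 6.25 or a number of a turn 10.7, either way. A call with a gripper value outside its range is refused whole. The fingers move at their own pace and stop on an object; the grip force is fixed at half the most. Time passes only in rows, so rows that do not move let the fingers close. It gives the time, the measured TCP pose, the force and the opening at its end, in the units of the state.
- get_obs(): the state, without advancing time (a new reading comes with each control period).
- cams.snapshot(name): name is "side" or "top"; returns a dict with "frame" (400x640x3 uint8, red, green, blue), "intrinsics" (3x3 intrinsics, pixels), "R" (3x3) and "t" (3): a world point X has camera coordinates R X + t. Camera axes: x right, y down, z forward; pixel columns grow to the right and rows downward; lengths in m; the calibration is good to about 2 mm. A picture is of the moment at which its call begins. There is no depth.
- ticket.close_job(): hands the job in, once; it reports no verdict.
Trained networks look in a picture, given as the dict that the camera call returned (one of the last four; its "shot" number tells which), for a name from the list of things; names that differ only in an ending like _2 or _b are one class to them, and where a whole thing is asked for, a point or a joint stands for the part that bears it (a point fixed in the world has none). Each returns a list of dicts, best first, with "conf" (0 to 1); they miss things now and then, are a little off and sometimes report something else, mostly with a low value. They report only what shows in the picture. A call takes as long as a camera call. They do not tell look-alikes from the thing itself.
- cams.outline_of(picture, query): "region" (400x640 bool, what is visible of it) and "centre" ([column, row] in pixels, amid what is visible of it).
The state is a dict: "time": time; "joint_positions": joint angles; "qvel": joint speeds; "joint_torque": joint torques, N m; "tool_pos": TCP position; "ee_rot": TCP orientation; "wrist_force": force on the tool from outside, world axes, zero at the start; "wrist_torque": the same for the moment, N m; "width": finger opening in m.
Only numpy, scipy, OpenCV 4.12 (cv2) and the standard library are available. Lean on these libraries where they do the work, as an engineer would, in place of code of your own. Each camera call takes 0.05 s, during which the arm holds its last target.

### The job

Lay the tan dental cast, teeth up, in the open cradle of the blue model holder, then squeeze in the red sprung button and shorten the telescoping tube by one hole so that the button clicks out again and the jaw holds the cast against the fixed stop. Set the cast down gently, ease the tube along gently without shoving it against the sprung-out button or ramming the jaw into the cast, leave the other things on the bench where they are, and let go of everything.

Things in the scene. Friction and masses are not known exactly. Their poses are not given: they have to be found in the camera images.
- cast_center (a point): The tan stone dental cast to be clamped (loose, 0.11 to 0.22 kg, teeth up): a slab 48 (its x) by 60 (its y) and 24 tall with a horseshoe of teeth 9 mm higher. This point is its centre, 16.5 mm above its underside; a grasp from above goes across the 48 mm sides of the slab.
- cast: The same tan cast as a body; origin at the centre of its underside, same axes.
- holder: Blue model holder fixed to the bench: base 165 (x) by 265 (y), 12 thick; origin on the bench. y runs along the tube from post to jaw, z up. Four lugs 8 mm above the pedestal guide the cast, 3 mm play each side in x, at bay y -30 to -14 and 30 to 46; between them the sides are open to fingers down to the base. Stop top is 68 above the bench.
- bay (a point): Centre of the cast's place when home against the stop, on the grey pedestal's top (35 mm above the bench, 48 wide in x); holder's axes. Stop face 30 mm to -y; with the jaw open its pad's face is 59 to +y. The cast lies with its 60 side along y, either way round; set down centred 3 to 20 mm to +y it clears both, and the closing jaw pushes it home.
- pinch (a point): On the axis of the square telescoping tube, level with the button, 62 mm above the bench (fixed to the holder, same axes). The tube is 24 by 24 mm; beside it are 50 mm free towards the cradle (-x), open bench at +x, 38 mm of air below. Squeeze across x here: pads 10 to 20 mm wide centred on the button leave the next hole free.
- button_tip (a point): Tip of the red button at rest (does not move with it), 19 mm to +x of the pinch point. A round-nosed pin, 10 across, on the fixed inner bar; it sticks 7 mm out of a 13 mm hole in the tube's +x wall and locks the tube with 1.5 mm play. Spring: 3 N at first, 6.5 N when flush with the wall.
- slide (a joint): Travel of tube and jaw towards the holder's -y (collapsing), m: 0 as found. The next hole comes somewhere from 0.031 to 0.049 (differs each time), another 0.028 after it. With the button squeezed flush, the tube's edge rides over the round nose (10 to 20 N), then slides with 3 to 10 N until the next hole lets the button out, which stops it. Stays where left.
- button (a joint): How far the button is pressed in, m: 0 fully sprung out, 0.007 flush with the tube's outside, 0.0085 just under the wall.
- tube: Aluminium outer tube, 150 long, with a row of three holes; at its +y end a jaw bar reaches across the cradle (12 thick, 45 to 75 mm above the bench) with a rubber pad, sprung with 1 to 4 N over 22 mm, 28 mm ahead of it. Origin on the tube's axis in the middle of the first hole; holder's axes. Over 12 N of shove against the sprung-out button is too much.
- white_cast: bystander: the white dental cast, 44 x 56 x 29, behind the work area; origin under its middle.
- jar: bystander: amber jar with blue lid, 48 across, 55 tall; origin under its middle.
- bottle: bystander: small white bottle, 42 across, 100 tall; origin under its middle.
- bowl: bystander: green mixing bowl, 72 across, 35 tall; origin under its middle.
- brush: bystander: brush lying at the left, 170 long; origin under its middle.
- spatula: bystander: spatula lying at the right, 190 long; origin under its middle.
- handpiece: bystander: black and steel grinding handpiece lying at the left, 140 long; origin under its middle.
Things that resemble listed ones, but are neither listed nor needed, are in the scene too. There is more than one size of the cast; the job needs the largest.

How it is judged:
By the outcome, as a careful person would: the job done as asked, in the order asked, and still so for the second after the job is handed in, with the robot touching nothing.
It also fails if it takes over 56 s, if anything falls off the work surface, if the arm or the gripper's body presses on something with over 40 N, if the wrist force passes 120 N, or if a joint passes its speed limit or range.

## Working session

There is one attempt and no reset: what is moved stays moved. The work goes in short steps, Python scripts to look and compute and a shell command to move; the robot and the scene stay as the last step left them, time stands still between calls to the robot, and variables do not carry over. Pictures are saved under pics/ and viewed, and the job is handed in when it is done.

```bash
mkdir -p pics
cat > h.py <<'E'
import numpy as np, cv2
from bench import get_obs, cams, ticket
def save(p,n,crop=None,s=1):
    f=p["frame"][:,:,::-1]
    if crop: f=f[crop[1]:crop[3],crop[0]:crop[2]]
    f=cv2.resize(f,None,fx=s,fy=s,interpolation=cv2.INTER_CUBIC); cv2.imwrite(f"pics/{n}.png",f)
def ray(p,uv):
    K=np.array(p["intrinsics"]);R=np.array(p["R"]);t=np.array(p["t"])
    d=R.T@np.linalg.inv(K)@np.array([uv[0],uv[1],1.]); return -R.T@t,d
def atz(p,uv,z):
    c,d=ray(p,uv); return c+d*(z-c[2])/d[2]
def proj(p,X):
    K=np.array(p["intrinsics"]);q=K@(np.array(p["R"])@np.array(X)+np.array(p["t"])); return q[:2]/q[2]
def tri(p1,u1,p2,u2):
    (a,d),(b,e)=ray(p1,u1),ray(p2,u2)
    s=np.linalg.lstsq(np.c_[d,-e],b-a,rcond=None)[0]; P=a+d*s[0];Q=b+e*s[1]; return (P+Q)/2,np.linalg.norm(P-Q)
E
python3 - <<'E'
from h import *
for n in("top","side"):
    p=cams.snapshot(n); save(p,n+"0",None,1.25)
    print(n,-np.array(p["R"]).T@np.array(p["t"]),np.round(p["R"],2).tolist(),p["intrinsics"])
    for q in("cast","holder","button_tip","tube","white_cast"):
        for r in cams.outline_of(p,q)[:4]: print(q,round(r["conf"],2),np.round(r["centre"],1),r["region"].sum())
o=get_obs();print({k:np.round(v,3).tolist() for k,v in o.items()})
E
```

```text
top [ 0.3601772  -0.0426861   1.18389479] [[0.02, -1.0, -0.02], [-0.98, -0.01, -0.19], [0.19, 0.02, -0.98]] [[449.86265432   0.         317.07606254]
 [  0.         449.86265432 198.01768371]
 [  0.           0.           1.        ]]
cast 0.92 [231.3 242.3] 433
cast 0.68 [243.8 206.4] 209
cast 0.56 [218.9 277.7] 233
holder 0.55 [352.7 228.6] 6332
holder 0.46 [288.1 143.2] 349
button_tip 0.79 [351.5 224.8] 6320
tube 0.95 [327.  203.5] 913
white_cast 0.66 [287.5 144.1] 372
side [ 0.40305819 -0.71179099  0.83218648] [[0.98, -0.2, 0.0], [-0.14, -0.71, -0.69], [0.14, 0.68, -0.72]] [[369.95848417   0.         324.20671379]
 [  0.         369.95848417 203.06519776]
 [  0.           0.           1.        ]]
cast 0.84 [289.9 174.5] 258
cast 0.55 [262.6 170.2] 115
cast 0.5 [318.1 174.9] 134
holder 0.89 [324.  247.2] 5245
button_tip 0.76 [323.6 248.9] 5251
white_cast 0.56 [381.9 192.6] 265
white_cast 0.4 [324.5 250.6] 5462
{'time': 0.6, 'joint_positions': [1.207, 0.087, 1.371, -0.0, 1.684, -0.103], 'qvel': [-0.001, -0.001, -0.001, 0.0, 0.001, -0.0], 'joint_torque': [-0.0, -33.978, -30.242, 0.072, 0.024, -0.0], 'tool_pos': [0.142, 0.531, 0.217], 'ee_rot': [3.142, 0.0, 2.881], 'wrist_force': [-0.002, 0.929, -0.006], 'wrist_torque': [-0.06, -0.037, -0.038], 'width': 0.094}
```

View pics/top0.png

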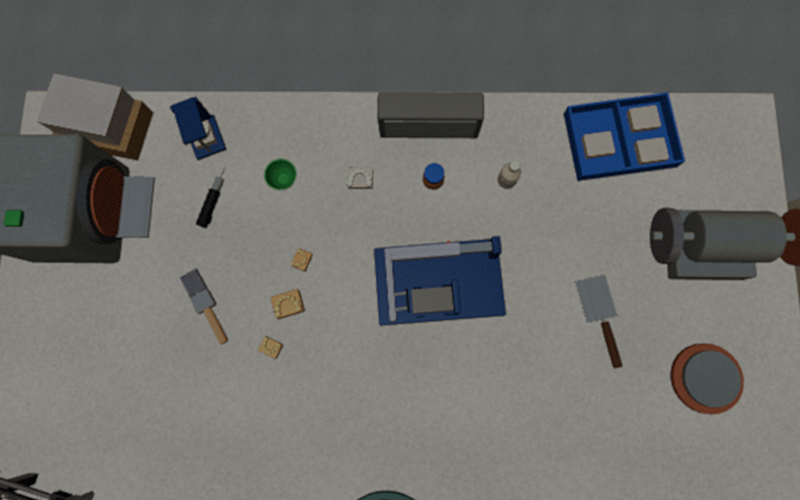

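View pics/side0.png

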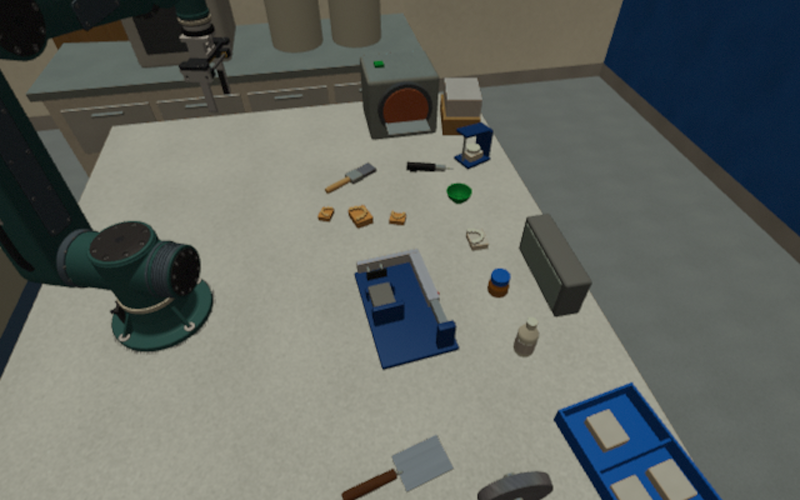

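Run:
```python
from h import *
p=cams.snapshot("top"); s=cams.snapshot("side")
a=cv2.resize(p["frame"][180:300,200:280],None,fx=4.8,fy=4.8,interpolation=cv2.INTER_CUBIC)
cv2.imwrite("pics/castcrop.png",a[:,:,::-1])
save(p,"holdtop",(290,180,415,270),6); save(s,"holdside",(270,190,380,300),5)
np.savez("pic0.npz",t=p["frame"],s=s["frame"])
from scipy.optimize import minimize
def masks(n,i):
    out=[]
    for pic in(p,s):
        r=cams.outline_of(pic,n); 
        out.append(r[0]["region"].astype(float) if r else None)
    return out
def sil(pic,th,L,W,H,z0=0):
    x,y,a=th;c,sn=np.cos(a),np.sin(a)
    P=[proj(pic,[x+c*u-sn*v,y+sn*u+c*v,z]) for u in(-L/2,L/2) for v in(-W/2,W/2) for z in(z0,z0+H)]
    h=cv2.convexHull(np.array(P,np.float32)+0.0)
    m=np.zeros((400,640),np.uint8); cv2.fillConvexPoly(m,np.round(h*256+0).astype(np.int32),1,shift=8); 
    return m
def fit(ms,x0,dims):
    def cost(th):
        c=0
        for pic,m in zip((p,s),ms):
            q=cv2.GaussianBlur(sil(pic,th,*dims).astype(float),(0,0),1); c+=((q-cv2.GaussianBlur(m,(0,0),1))**2).sum()
        return c
    best=min((minimize(cost,[x0[0],x0[1],a],method="Nelder-Mead",options=dict(initial_simplex=np.array([[x0[0],x0[1],a],[x0[0]+.01,x0[1],a],[x0[0],x0[1]+.01,a],[x0[0],x0[1],a+.15]]),xatol=1e-4,fatol=.01)) for a in np.linspace(-1.5,1.5,7)),key=lambda r:r.fun)
    return best.x,best.fun
mc=masks("cast",0); x0=atz(p,(231,242),.02)
print("cast",fit(mc,x0,(.048,.060,.026)))
print("swap ",fit(mc,x0,(.060,.048,.026)))
for q in [(231,242),(244,206),(219,278)]: print(atz(p,q,.02))
```

```text
cast (array([0.46875566, 0.21404607, 0.0375    ]), np.float64(676.4450227446036))
swap  (array([0.46866253, 0.21034396, 1.24650196]), np.float64(677.1391115934911))
[0.46958899 0.20821274 0.02      ]
[0.56492484 0.17871717 0.02      ]
[0.37708124 0.23427207 0.02      ]
```

View pics/castcrop.png

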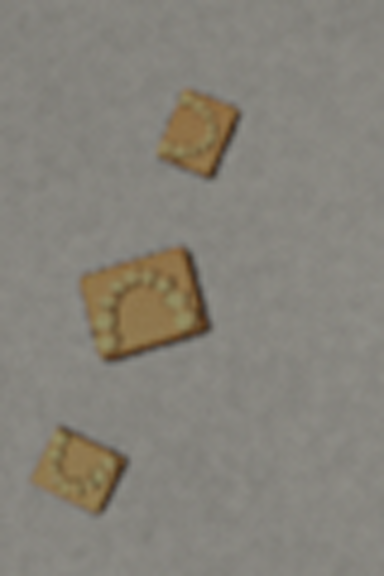

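View pics/holdtop.png

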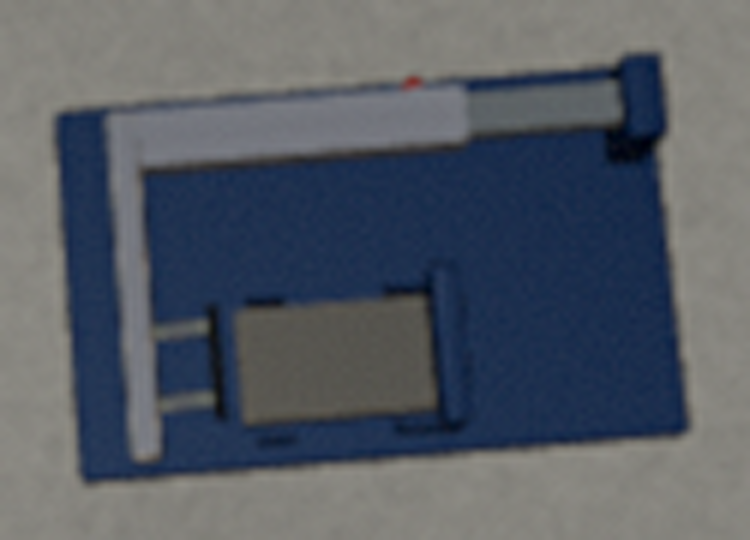

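View pics/holdside.png

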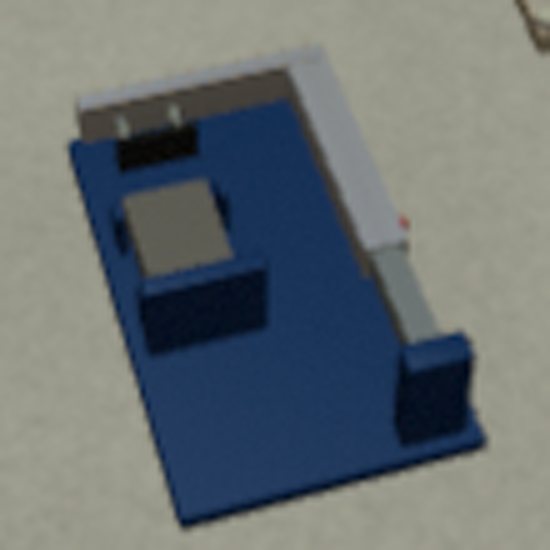

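```bash
cat > fit.py <<'E'
from h import *
from scipy.optimize import minimize
def sil(pic,th,L,W,H,z0=0):
    x,y,a=th;c,sn=np.cos(a),np.sin(a)
    P=[proj(pic,[x+c*u-sn*v,y+sn*u+c*v,z]) for u in(-L/2,L/2) for v in(-W/2,W/2) for z in(z0,z0+H)]
    h=cv2.convexHull(np.array(P,np.float32))
    m=np.zeros((1200,1920),np.uint8); cv2.fillConvexPoly(m,np.round((h*3+1)*256).astype(np.int32),1,shift=8)
    return cv2.resize(m.astype(np.float32),(640,400),interpolation=cv2.INTER_AREA)
def fit(pics,ms,x0,dims,z0=0):
    def cost(th):
        th=np.array(th)/[100,100,10]
        return sum(((cv2.GaussianBlur(sil(pic,th,*dims,z0),(0,0),1)-cv2.GaussianBlur(m.astype(np.float32),(0,0),1))**2).sum() for pic,m in zip(pics,ms))
    x0=np.array(x0)*[100,100,10]
    S=np.vstack([x0,x0+[1.5,0,0],x0+[0,1.5,0],x0+[0,0,2]])
    r=minimize(cost,x0,method="Nelder-Mead",options=dict(initial_simplex=S,xatol=.005,fatol=.005))
    return np.array(r.x)/[100,100,10],r.fun
E
python3 - <<'E'
from fit import *
p=cams.snapshot("top"); s=cams.snapshot("side")
C=[(np.argwhere(cams.outline_of(q,"cast")[0]["region"])) for q in(p,s)]
for c in C: print(c.min(0),c.max(0),len(c))
def tan(q,box):
    hsv=cv2.cvtColor(q["frame"],cv2.COLOR_RGB2HSV); m=(hsv[:,:,1]>70)&(hsv[:,:,0]>8)&(hsv[:,:,0]<30)
    b=np.zeros_like(m); b[box[1]:box[3],box[0]:box[2]]=1; return m&b
mt=tan(p,(210,228,248,259)); ms=tan(s,(275,160,303,186)); print(mt.sum(),ms.sum())
x0=[.469,.209,.2]
for a in(.2,.2+1.57):
  for pics,m in(((p,s),(mt,ms)),((p,),(mt,)),((s,),(ms,))): print(fit(pics,m,[.469,.209,a],(.048,.060,.025)))
n=[cams.outline_of(q,"cast")[0]["region"] for q in(p,s)]
print("net",fit((p,s),n,[.469,.209,.2],(.048,.06,.025)))
# holder base, blue + everything: convex hull of base only
for q,pic in(("top",p),("side",s)):
    r=cams.outline_of(pic,"holder")[0]; print(q,r["centre"],r["region"].sum(),r["conf"])
# corners pix from crops
T=[(57,113),(86,481),(688,432)]; T=[(u/6+290,v/6+180) for u,v in T]
S_=[(72,146),(184,518),(484,440)]; S_=[(u/5+270,v/5+190) for u,v in S_]
for u in T: print("T",atz(p,u,.012))
for u in S_: print("S",atz(s,u,.012))
print("btn",tri(p,(413/6+290,82/6+180),s,(404/5+270,223/5+190)))
E
```

```text
[232 217] [255 243] 474
[170 311] [180 324] 123
431 256
(array([0.46786714, 0.2138118 , 0.26964899]), np.float64(26.23365020751953))
(array([0.46804776, 0.21345908, 0.32251043]), np.float64(15.254621505737305))
(array([0.46732173, 0.21628143, 0.21622129]), np.float64(7.206841468811035))
(array([0.46724356, 0.21394832, 1.55195502]), np.float64(104.82785034179688))
(array([0.4670421 , 0.21312674, 1.57937876]), np.float64(76.3607177734375))
(array([0.46699364, 0.21577665, 1.5287334 ]), np.float64(23.33907127380371))
net (array([0.46612875, 0.21193597, 0.23684226]), np.float64(361.86669921875))
top [351.4, 228.8] 6394 0.61
side [323.5, 249.7] 5423 0.58
T [0.58730744 0.03312271 0.012     ]
T [0.42583838 0.0169584  0.012     ]
T [ 0.45034302 -0.24200133  0.012     ]
S [0.42987989 0.01282233 0.012     ]
S [ 0.45388633 -0.24183247  0.012     ]
S [ 0.61228285 -0.22794234  0.012     ]
btn (array([ 0.59344068, -0.12078914,  0.06267905]), np.float64(0.0018887111563336597))
```

Run:
```python
from fit import *
p=cams.snapshot("top"); s=cams.snapshot("side")
T=lambda u,v:(u/6+290,v/6+180)
S=lambda u,v:(u/5+270,v/5+190)
a=.095;R=np.array([[np.cos(a),np.sin(a)],[-np.sin(a),np.cos(a)]])
def pr(n,P): print(n,np.round(P[:2],4),"holder-axes",np.round(R@P[:2],4))
for n,u in(("Ty+",(238.5,365)),("Tstop",(434,353)),("Tx+",(330,302)),("Tx-",(341,416))): pr(n,atz(p,T(*u),.035))
for n,u in(("Sx-",(131,238)),("Sx+",(222,219)),("Sy+",(165,190))): pr(n,atz(s,S(*u),.035))
# stop top edges: z .068
for n,u in(("Tstoptop+y",(430,265)),("Tstop+y b",(443,425))): pr(n,atz(p,T(*u),.068))
# tube top z=.074 edges
for n,u in(("Ttube x+",(413,91)),("Ttube x-",(413,146)),("Ttube-yend",(468,115))): pr(n,atz(p,T(*u),.074))
for n,u in(("S tube x+",(365,150)),("S tube x-",(328,160)),("S end",(390,246))): pr(n,atz(s,S(*u),.074))
for n,P in(("btn",np.array([.5934,-.1208])),("base",np.array([.52,-.106]))): pr(n,P)
# enhanced crops
for q,n,c in((p,"ht",(320,185,375,260)),(s,"hs",(280,200,365,270))): save(q,n,c,9)
```

```text
Ty+ [ 0.4744 -0.0482] holder-axes [ 0.4677 -0.093 ]
Tstop [ 0.4806 -0.1312] holder-axes [ 0.466  -0.1762]
Tx+ [ 0.5019 -0.087 ] holder-axes [ 0.4913 -0.1342]
Tx- [ 0.4534 -0.0918] holder-axes [ 0.4426 -0.1344]
Sx- [ 0.4524 -0.0802] holder-axes [ 0.4428 -0.1227]
Sx+ [ 0.5036 -0.0769] holder-axes [ 0.494  -0.1243]
Sy+ [ 0.4761 -0.0502] holder-axes [ 0.4691 -0.0951]
Tstoptop+y [ 0.5138 -0.1272] holder-axes [ 0.4994 -0.1754]
Tstop+y b [ 0.4476 -0.1323] holder-axes [ 0.433  -0.1741]
Ttube x+ [ 0.5863 -0.1199] holder-axes [ 0.5723 -0.175 ]
Ttube x- [ 0.5629 -0.1199] holder-axes [ 0.549  -0.1727]
Ttube-yend [ 0.5763 -0.1428] holder-axes [ 0.5601 -0.1969]
S tube x+ [ 0.5833 -0.0761] holder-axes [ 0.5734 -0.1311]
S tube x- [ 0.5621 -0.0791] holder-axes [ 0.552  -0.1321]
S end [ 0.5807 -0.1427] holder-axes [ 0.5646 -0.1972]
btn [ 0.5934 -0.1208] holder-axes [ 0.5793 -0.1765]
base [ 0.52  -0.106] holder-axes [ 0.5076 -0.1548]
```

View pics/ht.png

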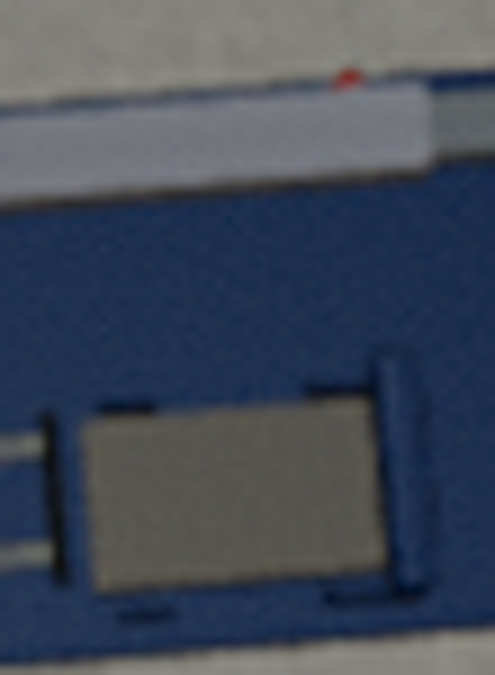

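View pics/hs.png

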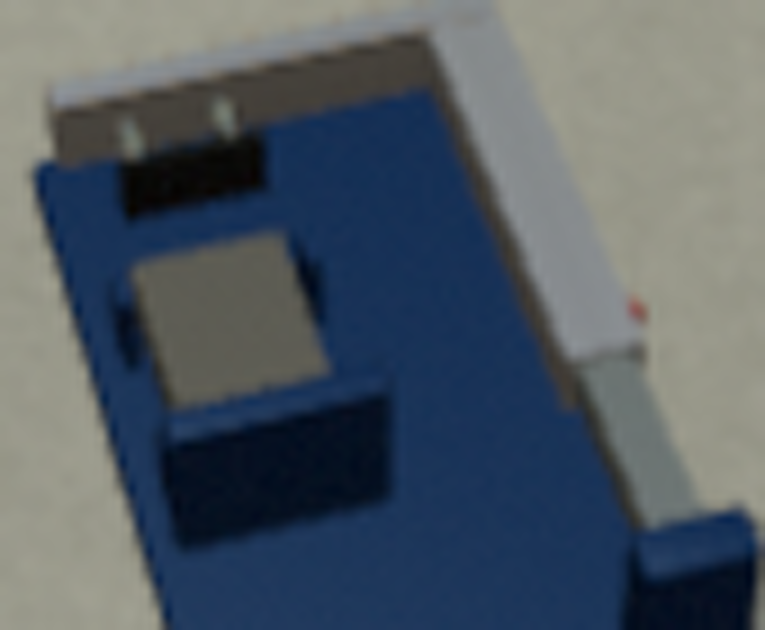

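Candidates for the cast in the top view: middle tan cast (231,242), small ones (244,206) and (219,278). White ones are at (288,143) and in the tray. The middle is about 57x45 mm in the image against about 30 mm for the others, and the crop confirms it is the largest, teeth up.

```bash
python3 -m crank '[{"twist":10,"grip":1},{"twist":10,"grip":1},{"twist":10,"grip":1},{"twist":10,"grip":1},{"twist":10,"grip":1},{"twist":10,"grip":1}]'; python3 -m crank '[{"tx":-4.88,"ty":2.92},{"tx":-4.88,"ty":2.92},{"tx":-4.88,"ty":2.92},{"tx":-4.88,"ty":2.92},{"tx":-4.88,"ty":2.92},{"tx":-4.88,"ty":2.92},{"tx":-4.88,"ty":2.92},{"tx":-4.88,"ty":2.92},{"tz":3},{"tz":3},{}]'
```

```text
invalid input at $[0]: expected keys tx, ty, tz, twist, grip
invalid input at $[0]: expected keys tx, ty, tz, twist, grip
```

All keys are required in each row.

```bash
python3 -m crank '[{"tx":0,"ty":0,"tz":0,"twist":10,"grip":1},{"tx":0,"ty":0,"tz":0,"twist":10,"grip":1},{"tx":0,"ty":0,"tz":0,"twist":10,"grip":1},{"tx":0,"ty":0,"tz":0,"twist":10,"grip":1},{"tx":0,"ty":0,"tz":0,"twist":10,"grip":1},{"tx":0,"ty":0,"tz":0,"twist":10,"grip":1},{"tx":0,"ty":0,"tz":0,"twist":0,"grip":1}]'; python3 -m crank '[{"tx":-4.88,"ty":2.92,"tz":0,"twist":0,"grip":1},{"tx":-4.88,"ty":2.92,"tz":0,"twist":0,"grip":1},{"tx":-4.88,"ty":2.92,"tz":0,"twist":0,"grip":1},{"tx":-4.88,"ty":2.92,"tz":0,"twist":0,"grip":1},{"tx":-4.88,"ty":2.92,"tz":0,"twist":0,"grip":1},{"tx":-4.88,"ty":2.92,"tz":0,"twist":0,"grip":1},{"tx":-4.88,"ty":2.92,"tz":0,"twist":0,"grip":1},{"tx":-4.88,"ty":2.92,"tz":0,"twist":0,"grip":1},{"tx":0,"ty":0,"tz":3,"twist":0,"grip":1},{"tx":0,"ty":0,"tz":3,"twist":0,"grip":1},{"tx":0,"ty":0,"tz":0,"twist":0,"grip":0.75}]'
```

```text
time: 2.17
tool_pos: [0.1418, 0.5314, 0.2165]
ee_rot: [3.142, -0.0, 1.836]
wrist_force: [0.3, 0.6, -0.1]
width: 0.0938
time: 3.55
tool_pos: [0.4672, 0.2143, 0.1537]
ee_rot: [-3.135, 0.0, 1.835]
wrist_force: [0.1, -1.2, -0.6]
width: 0.0872
```

Run:
```python
from h import *
p=cams.snapshot("top"); s=cams.snapshot("side")
a=cv2.resize(p["frame"][170:300,170:280],None,fx=3.6,fy=3.6,interpolation=cv2.INTER_CUBIC);b=cv2.resize(s["frame"][110:230,230:350],None,fx=3.6,fy=3.6,interpolation=cv2.INTER_CUBIC)
h=min(len(a),len(b)); cv2.imwrite("pics/above.png",np.hstack([a[:h],b[:h]])[:,:,::-1])
print(get_obs()["tool_pos"])
```

```text
[0.46903772 0.21527912 0.15726511]
```

View pics/above.png

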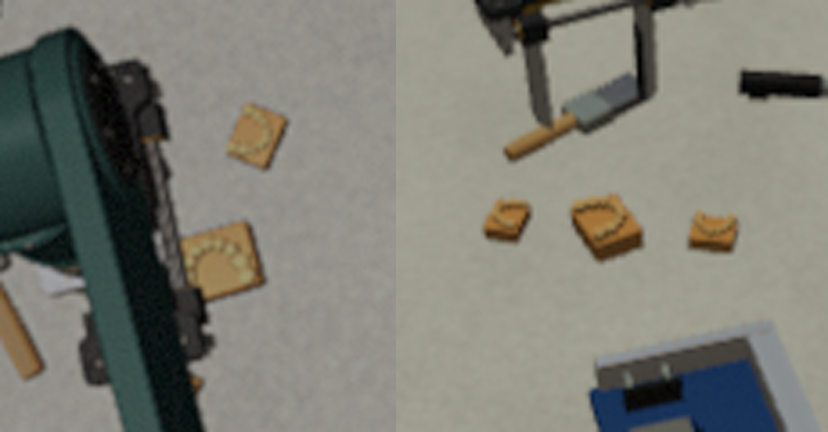

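```bash
python3 -m crank '[{"tx":0,"ty":0,"tz":3,"twist":0,"grip":0.85},{"tx":0,"ty":0,"tz":3,"twist":0,"grip":0.85},{"tx":0,"ty":0,"tz":3,"twist":0,"grip":0.85},{"tx":0,"ty":0,"tz":2,"twist":0,"grip":0.85},{"tx":0,"ty":0,"tz":1,"twist":0,"grip":0.85},{"tx":0,"ty":0,"tz":0,"twist":0,"grip":0.85},{"tx":0,"ty":0,"tz":0,"twist":0,"grip":0.85}]'
python3 - <<'E'
from h import *
s=cams.snapshot("side"); save(s,"desc",(240,110,360,210),5)
print(get_obs()["tool_pos"],get_obs()["ee_rot"])
E
```

```text
time: 4.53
tool_pos: [0.4699, 0.2156, 0.0381]
ee_rot: [3.139, -0.0, 1.834]
wrist_force: [-0.1, 0.5, 1.1]
width: 0.0801
[0.4698806  0.21551851 0.03801386] [ 3.13874407e+00 -2.34717339e-04  1.83386090e+00]
```

View pics/desc.png

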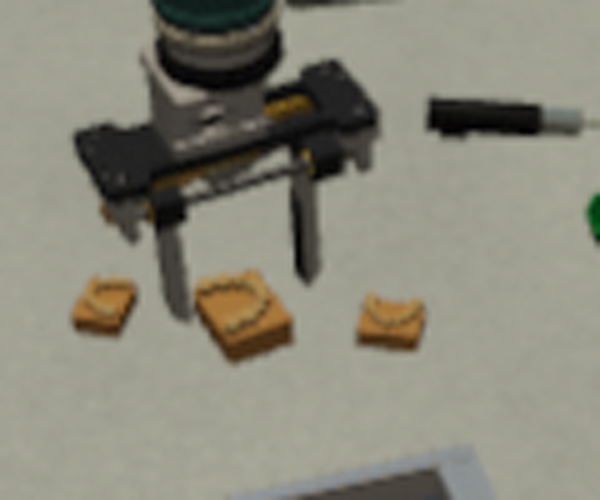

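Run:
```python
from h import *
s=cams.snapshot("side");o=get_obs();c=np.array(o["tool_pos"]);y=o["ee_rot"][2];v=np.array([np.sin(y),-np.cos(y),0]);w=np.array([np.cos(y),np.sin(y),0])
print(v)
for k in(-1,1):
  for e in(-.008,.008): print((proj(s,c+k*v*.040+e*w+[0,0,-.011])-[240,110])*5)
X=np.array([.4679,.2139,0]);
for u in(-.024,.024):
  for q in(-.03,.03): print("cast",(proj(s,X+u*v+q*w+[0,0,.024])-[240,110])*5)
```

```text
[0.96561905 0.25996126 0.        ]
[189.95970838 320.21854848]
[180.96452475 305.5638561 ]
[302.62115887 284.24124988]
[292.90479386 270.16552328]
cast [223.44582831 338.54372918]
cast [189.23428928 283.89744694]
cast [291.62555065 316.41695496]
cast [255.79198914 263.07589332]
```

```bash
python3 -m crank '[{"tx":-0.1,"ty":-0.2,"tz":0.8,"twist":0,"grip":0.85},{"tx":0,"ty":0,"tz":0.8,"twist":0,"grip":0.85},{"tx":0,"ty":0,"tz":0.5,"twist":0,"grip":0.85},{"tx":0,"ty":0,"tz":0.3,"twist":0,"grip":0.85},{"tx":0,"ty":0,"tz":0,"twist":0,"grip":0.85},{"tx":0,"ty":0,"tz":0,"twist":0,"grip":0.85}]'
```

```text
time: 5.38
tool_pos: [0.4674, 0.2137, 0.0127]
ee_rot: [3.141, -0.0, 1.834]
wrist_force: [0.2, 0.8, 0.5]
width: 0.08
```

```bash
python3 -m crank '[{"tx":0,"ty":0,"tz":0,"twist":0,"grip":0.6},{"tx":0,"ty":0,"tz":0,"twist":0,"grip":0.55},{"tx":0,"ty":0,"tz":0,"twist":0,"grip":0.45},{"tx":0,"ty":0,"tz":0,"twist":0,"grip":0.45},{"tx":0,"ty":0,"tz":0,"twist":0,"grip":0.45},{"tx":0,"ty":0,"tz":0,"twist":0,"grip":0.45}]'
```

```text
time: 6.12
tool_pos: [0.4673, 0.2137, 0.0126]
ee_rot: [3.141, -0.0, 1.834]
wrist_force: [0.4, 1.0, -0.6]
width: 0.0478
```

```bash
python3 -m crank '[{"tx":0,"ty":0,"tz":-1,"twist":0,"grip":0.45},{"tx":0,"ty":0,"tz":-3,"twist":0,"grip":0.45},{"tx":0,"ty":0,"tz":-4,"twist":0,"grip":0.45},{"tx":0,"ty":0,"tz":-3,"twist":4.8,"grip":0.45},{"tx":0,"ty":0,"tz":0,"twist":4.8,"grip":0.45},{"tx":0,"ty":0,"tz":0,"twist":0,"grip":0.45}]';python3 -m crank '[{"tx":-3,"ty":-0.226,"tz":0,"twist":0,"grip":0.45},{"tx":-4,"ty":-0.226,"tz":0,"twist":0,"grip":0.45},{"tx":-4.3,"ty":-0.226,"tz":0,"twist":0,"grip":0.45},{"tx":-4.3,"ty":-0.226,"tz":0,"twist":0,"grip":0.45},{"tx":-4.3,"ty":-0.226,"tz":0,"twist":0,"grip":0.45},{"tx":-4.3,"ty":-0.226,"tz":0,"twist":0,"grip":0.45},{"tx":-4,"ty":-0.226,"tz":0,"twist":0,"grip":0.45},{"tx":-2.5,"ty":-0.226,"tz":0,"twist":0,"grip":0.45},{"tx":0,"ty":0,"tz":0,"twist":0,"grip":0.45},{"tx":0,"ty":0,"tz":0,"twist":0,"grip":0.45}]'
python3 - <<'E'
from h import *
p=cams.snapshot("top"); s=cams.snapshot("side")
save(s,"over",(260,150,380,270),5); save(p,"overt",(290,160,415,270),5)
print(get_obs()["tool_pos"],get_obs()["ee_rot"])
E
```

```text
time: 6.88
tool_pos: [0.467, 0.2136, 0.123]
ee_rot: [3.141, -0.0, 1.667]
wrist_force: [0.1, 0.5, -1.4]
width: 0.0478
time: 8.12
tool_pos: [0.4779, -0.0929, 0.1219]
ee_rot: [-3.141, -0.001, 1.667]
wrist_force: [-0.2, -1.1, -2.1]
width: 0.048
[ 0.47817456 -0.09261935  0.12221801] [-3.14113253e+00 -7.74625879e-04  1.66776763e+00]
```

View pics/over.png

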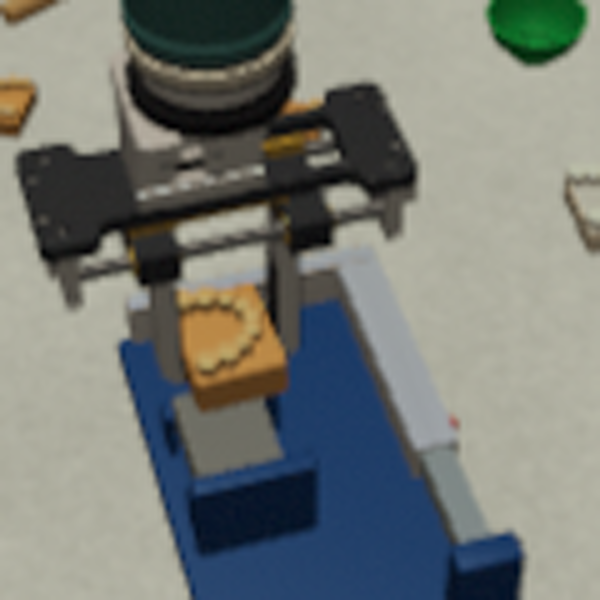

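View pics/overt.png

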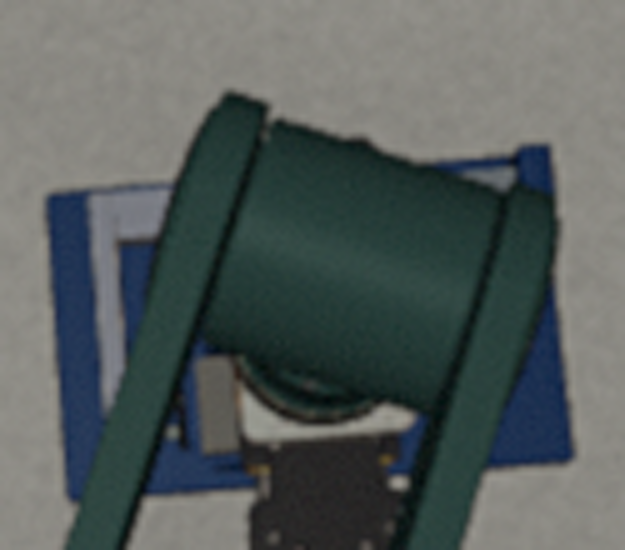

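Run:
```python
from h import *
s=cams.snapshot("side");o=get_obs();c=np.array(o["tool_pos"]);y=o["ee_rot"][2];v=np.array([np.sin(y),-np.cos(y),0]);w=np.array([np.cos(y),np.sin(y),0])
X=c-[0,0,.0126]
f=s["frame"][190:240,285:330]; f=cv2.resize(f,None,fx=12,fy=12,interpolation=cv2.INTER_CUBIC)[:,:,::-1].copy()
for u in(-.024,.024):
  for q in(-.03,.03):
    for z in (0,.024):
      a=((proj(s,X+u*v+q*w+[0,0,z])+.5-[285,190])*12-.5).round().astype(int); cv2.circle(f,tuple(int(k) for k in a),4,(0,0,255) if q<0 else (255,0,0),-1)
# predicted stop face / bay marks
a=.095;Rt=np.array([[np.cos(a),-np.sin(a)],[np.sin(a),np.cos(a)]])
for hx,hy in((.4675-.024,-.1755),(.4675+.024,-.1755),(.4675-.024,-.093),(.4675+.024,-.093)):
    P=Rt@[hx,hy]; q=((proj(s,[*P,.035])+.5-[285,190])*12-.5).round().astype(int); cv2.circle(f,tuple(int(k) for k in q),4,(0,255,0),-1)
cv2.imwrite("pics/chk.png",f)
```

```text
(no output)
```

View pics/chk.png

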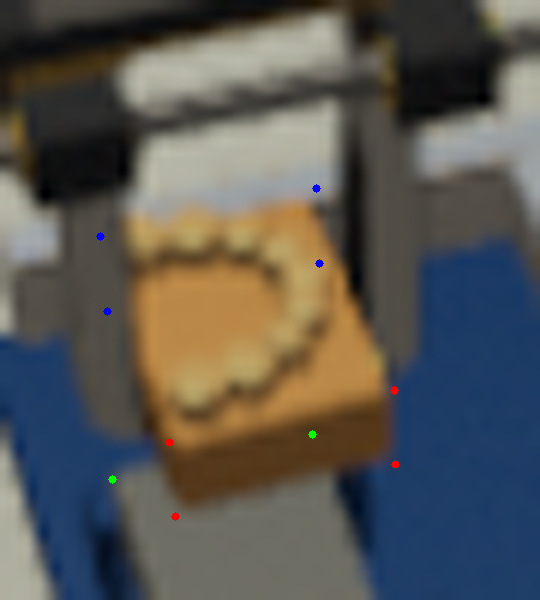

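```bash
python3 -m crank '[{"tx":0,"ty":0.05,"tz":1.5,"twist":0,"grip":0.45},{"tx":0,"ty":0,"tz":2,"twist":0,"grip":0.45},{"tx":0,"ty":0,"tz":1.6,"twist":0,"grip":0.45},{"tx":0,"ty":0,"tz":0.8,"twist":0,"grip":0.45},{"tx":0,"ty":0,"tz":0.4,"twist":0,"grip":0.45},{"tx":0,"ty":0,"tz":0,"twist":0,"grip":0.45},{"tx":0,"ty":0,"tz":0,"twist":0,"grip":0.45}]'
python3 - <<'E'
from h import *
s=cams.snapshot("side")
save(s,"low",(280,190,340,250),10)
print(get_obs()["tool_pos"],get_obs()["wrist_force"])
E
```

```text
time: 9.15
tool_pos: [0.4794, -0.0938, 0.0602]
ee_rot: [3.14, 0.0, 1.666]
wrist_force: [-0.2, -0.2, -2.2]
width: 0.0479
[ 0.47936527 -0.09383318  0.06017117] [-0.0397901  -0.70457825 -2.28721511]
```

View pics/low.png

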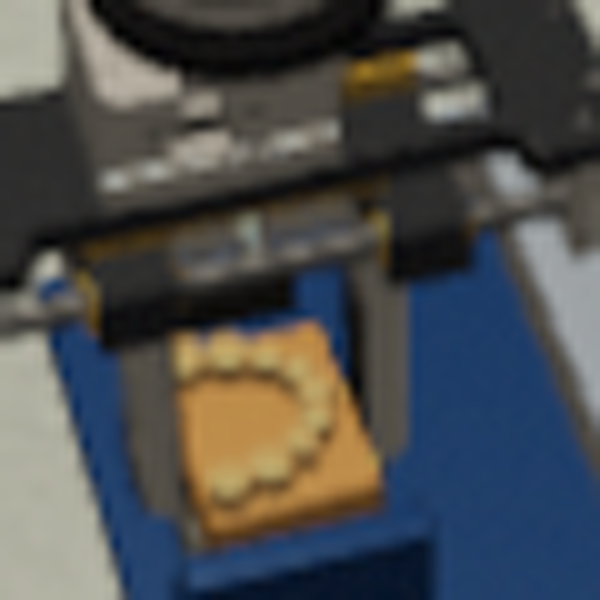

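```bash
python3 -m crank '[{"tx":0,"ty":0,"tz":0.4,"twist":0,"grip":0.45},{"tx":0,"ty":0,"tz":0.3,"twist":0,"grip":0.45},{"tx":0,"ty":0,"tz":0.2,"twist":0,"grip":0.45},{"tx":0,"ty":0,"tz":0.1,"twist":0,"grip":0.45},{"tx":0,"ty":0,"tz":0,"twist":0,"grip":0.45},{"tx":0,"ty":0,"tz":0,"twist":0,"grip":0.45}]'
```

```text
time: 9.95
tool_pos: [0.4789, -0.0937, 0.0495]
ee_rot: [3.141, -0.0, 1.666]
wrist_force: [-0.0, 0.5, -2.2]
width: 0.048
```

```bash
for i in 1; do python3 -m crank '[{"tx":0,"ty":0,"tz":0.1,"twist":0,"grip":0.45},{"tx":0,"ty":0,"tz":0.03,"twist":0,"grip":0.45},{"tx":0,"ty":0,"tz":0,"twist":0,"grip":0.45}]'; done
```

```text
time: 10.32
tool_pos: [0.4788, -0.0936, 0.0481]
ee_rot: [-3.142, -0.0, 1.666]
wrist_force: [0.0, -0.3, -2.3]
width: 0.048
```

```bash
python3 -m crank '[{"tx":0,"ty":0,"tz":0.05,"twist":0,"grip":0.45},{"tx":0,"ty":0,"tz":0,"twist":0,"grip":0.45}]';  python3 -m crank '[{"tx":0,"ty":0,"tz":0.05,"twist":0,"grip":0.45},{"tx":0,"ty":0,"tz":0,"twist":0,"grip":0.45}]'
```

```text
time: 10.58
tool_pos: [0.4788, -0.0936, 0.0476]
ee_rot: [-3.142, -0.0, 1.666]
wrist_force: [-0.7, 0.4, -2.1]
width: 0.0482
time: 10.82
tool_pos: [0.4789, -0.0936, 0.0476]
ee_rot: [3.141, -0.0, 1.666]
wrist_force: [-1.6, 0.4, 0.7]
width: 0.048
```

Contact felt at z = 0.0476, as predicted. Releasing.

```bash
python3 -m crank '[{"tx":0,"ty":0,"tz":0,"twist":0,"grip":0.55},{"tx":0,"ty":0,"tz":0,"twist":0,"grip":0.62},{"tx":0,"ty":0,"tz":0,"twist":0,"grip":0.68},{"tx":0,"ty":0,"tz":0,"twist":0,"grip":0.68},{"tx":0,"ty":0,"tz":-1,"twist":0,"grip":0.68},{"tx":0,"ty":0,"tz":-3,"twist":0,"grip":0.68},{"tx":0,"ty":0,"tz":-4,"twist":0,"grip":0.7},{"tx":0,"ty":0,"tz":-3,"twist":0,"grip":0.7},{"tx":0,"ty":0,"tz":0,"twist":0,"grip":0.7},{"tx":0,"ty":0,"tz":0,"twist":0,"grip":0.7}]'
python3 - <<'E'
from h import *
s=cams.snapshot("side")
save(s,"rel",(270,190,360,270),8)
print(get_obs()["tool_pos"],get_obs()["wrist_force"],get_obs()["ee_rot"])
E
```

```text
time: 12.08
tool_pos: [0.4783, -0.0935, 0.1561]
ee_rot: [-3.14, -0.001, 1.666]
wrist_force: [0.3, -0.6, -1.0]
width: 0.066
[ 0.47793877 -0.09336552  0.15545937] [-0.04046445  0.68522953  0.1310049 ] [-3.13893806e+00 -1.23021764e-03  1.66601345e+00]
```

View pics/rel.png

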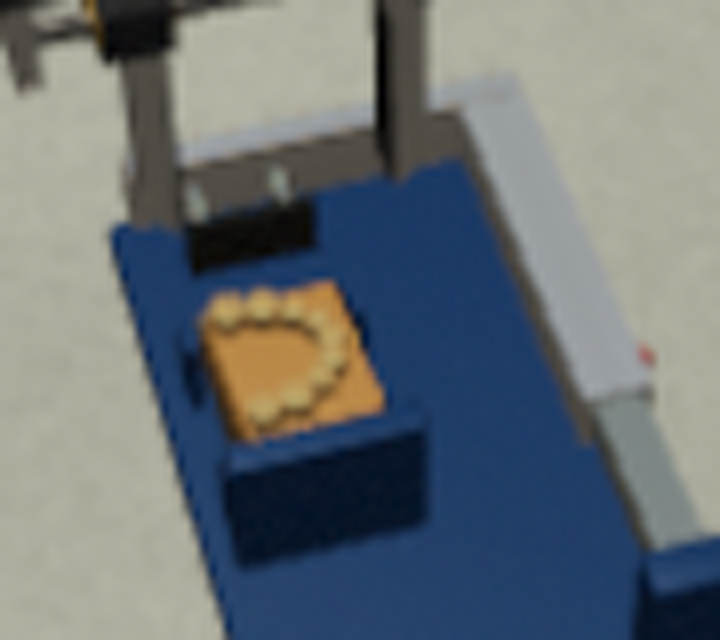

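```bash
python3 -m crank '[{"tx":-1.91,"ty":4.7,"tz":0,"twist":0,"grip":0.65},{"tx":-1.91,"ty":4.7,"tz":0,"twist":0,"grip":0.65},{"tx":0,"ty":0,"tz":3,"twist":0,"grip":0.65},{"tx":0,"ty":0,"tz":3,"twist":0,"grip":0.65},{"tx":0,"ty":0,"tz":0,"twist":0,"grip":0.65},{"tx":0,"ty":0,"tz":0,"twist":0,"grip":0.65}]'
python3 - <<'E'
from h import *
s=cams.snapshot("side")
o=get_obs();c=np.array(o["tool_pos"]);y=o["ee_rot"][2];v=np.array([np.sin(y),-np.cos(y),0]);w=np.array([np.cos(y),np.sin(y),0])
print(c,y)
a=.095;R=np.array([[np.cos(a),np.sin(a)],[-np.sin(a),np.cos(a)]]);print(R@c[:2])
C=(300,180);k=8
f=cv2.resize(s["frame"][180:260,300:390],None,fx=k,fy=k,interpolation=cv2.INTER_CUBIC)[:,:,::-1].copy()
def dot(P,col):
    q=((proj(s,P)+.5-C)*k-.5).round().astype(int); cv2.circle(f,(int(q[0]),int(q[1])),3,col,-1)
h=o["width"]/2
for sg in(-1,1):
  for e in(-.008,.008): dot(c+sg*h*v+e*w-[0,0,.011],(0,0,255))
P=R.T@[.5793,-.1765]; dot([*P,.062],(0,255,0))
cv2.imwrite("pics/pinch.png",f)
E
```

```text
time: 12.88
tool_pos: [0.576, -0.1227, 0.0972]
ee_rot: [-3.141, -0.0, 1.666]
wrist_force: [0.5, 0.4, -0.2]
width: 0.0612
[ 0.57655273 -0.12289669  0.09822108] 1.6660840454358599
[ 0.56229536 -0.1770327 ]
```

View pics/pinch.png

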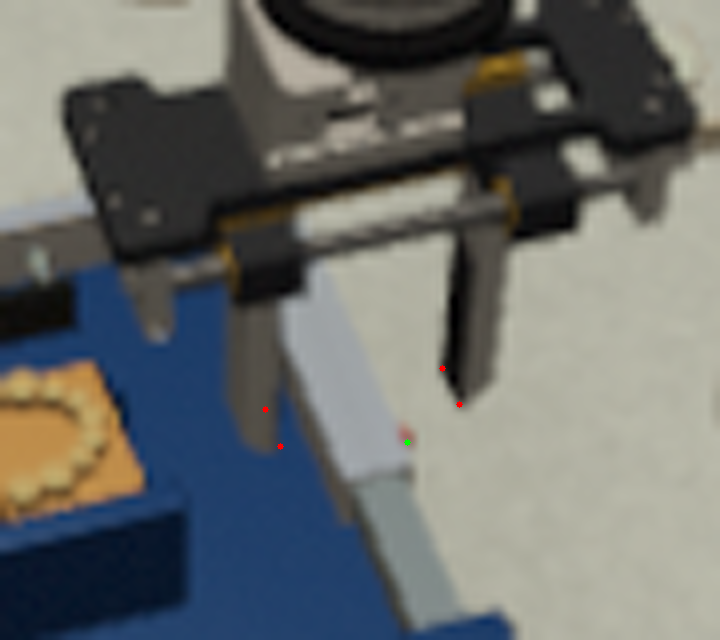

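```bash
python3 -m crank '[{"tx":0.15,"ty":-0.08,"tz":1.5,"twist":0,"grip":0.65},{"tx":0,"ty":0,"tz":1.5,"twist":0,"grip":0.65},{"tx":0,"ty":0,"tz":1,"twist":0,"grip":0.65},{"tx":0,"ty":0,"tz":0.3,"twist":0,"grip":0.65},{"tx":0,"ty":0,"tz":0,"twist":0,"grip":0.65},{"tx":0,"ty":0,"tz":0,"twist":0,"grip":0.65}]'
python3 - <<'E'
from h import *
s=cams.snapshot("side")
save(s,"pd",(310,190,385,250),10)
o=get_obs();print(o["tool_pos"],o["wrist_force"])
a=.095;R=np.array([[np.cos(a),np.sin(a)],[-np.sin(a),np.cos(a)]]);print(R@o["tool_pos"][:2])
E
```

```text
time: 13.68
tool_pos: [0.5755, -0.1215, 0.0547]
ee_rot: [3.141, 0.0, 1.666]
wrist_force: [0.6, -0.2, 0.5]
width: 0.0608
[ 0.57556849 -0.12145347  0.05478212] [-0.06120435  0.21891506 -0.04115174]
[ 0.56145246 -0.17550263]
```

View pics/pd.png

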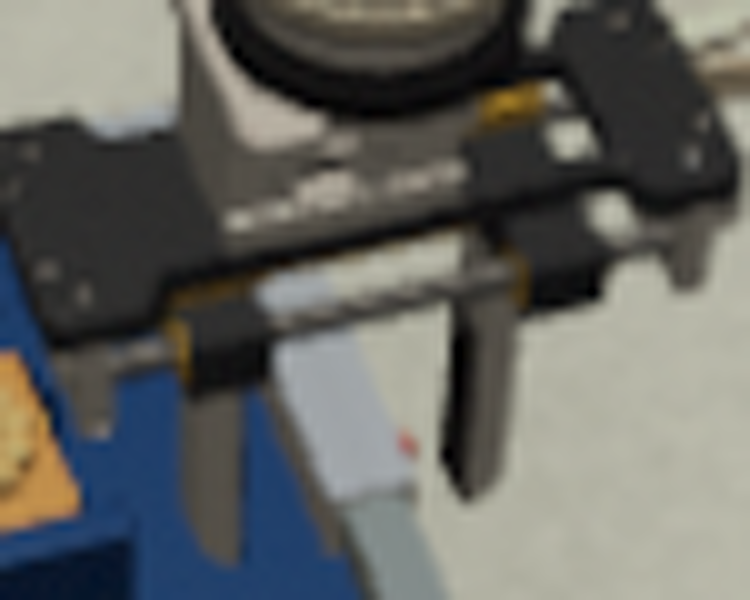

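```bash
python3 -m crank '[{"tx":0,"ty":0,"tz":0,"twist":0,"grip":0.45},{"tx":0,"ty":0,"tz":0,"twist":0,"grip":0.38},{"tx":0,"ty":0,"tz":0,"twist":0,"grip":0.32},{"tx":0,"ty":0,"tz":0,"twist":0,"grip":0.28},{"tx":0,"ty":0,"tz":0,"twist":0,"grip":0.25},{"tx":0,"ty":0,"tz":0,"twist":0,"grip":0.2},{"tx":0,"ty":0,"tz":0,"twist":0,"grip":0.2},{"tx":0,"ty":0,"tz":0,"twist":0,"grip":0.2}]'
python3 - <<'E'
from h import *
s=cams.snapshot("side")
save(s,"pc",(310,190,385,250),10)
o=get_obs();print(o["tool_pos"],o["wrist_force"],o["width"])
E
```

```text
time: 14.72
tool_pos: [0.5773, -0.1211, 0.0545]
ee_rot: [3.137, 0.0, 1.666]
wrist_force: [7.1, 0.0, -2.3]
width: 0.0237
[ 0.57734428 -0.1211458   0.05453963] [ 7.90422234  0.45502318 -3.1493344 ] 0.023909680795841444
```

View pics/pc.png

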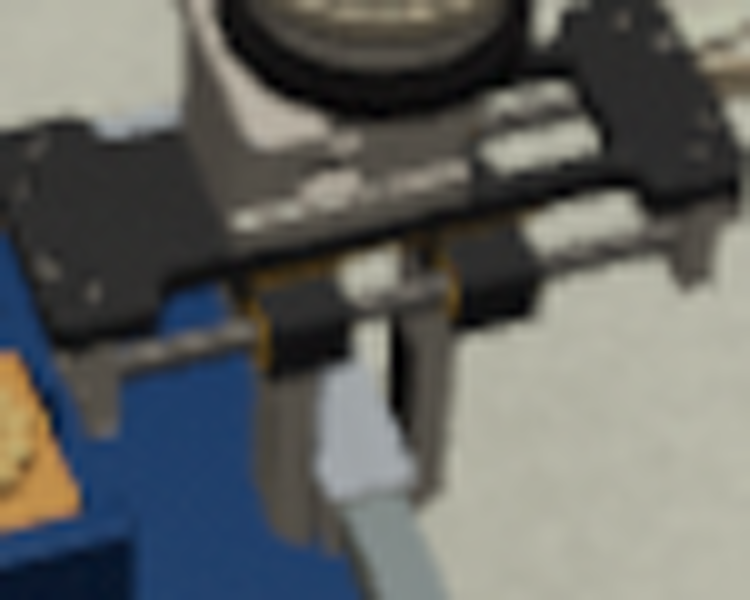

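```bash
python3 -m crank '[{"tx":0,"ty":0.18,"tz":0,"twist":0,"grip":0.2},{"tx":0,"ty":0,"tz":0,"twist":0,"grip":0.2},{"tx":-0.1,"ty":0,"tz":0,"twist":0,"grip":0.2},{"tx":-0.1,"ty":0,"tz":0,"twist":0,"grip":0.2},{"tx":-0.1,"ty":0,"tz":0,"twist":0,"grip":0.2},{"tx":-0.1,"ty":0,"tz":0,"twist":0,"grip":0.2}]'
```

```text
time: 15.52
tool_pos: [0.5774, -0.1225, 0.0545]
ee_rot: [3.141, -0.005, 1.667]
wrist_force: [1.3, 7.2, 0.8]
width: 0.0239
```

```bash
python3 -m crank '[{"tx":-0.1,"ty":0,"tz":0,"twist":0,"grip":0.2},{"tx":-0.1,"ty":0,"tz":0,"twist":0,"grip":0.2},{"tx":0,"ty":0,"tz":0,"twist":0,"grip":0.2}]';python3 -m crank '[{"tx":-0.1,"ty":0,"tz":0,"twist":0,"grip":0.2},{"tx":-0.1,"ty":0,"tz":0,"twist":0,"grip":0.2},{"tx":0,"ty":0,"tz":0,"twist":0,"grip":0.2}]'
```

```text
time: 15.9
tool_pos: [0.5776, -0.1245, 0.0545]
ee_rot: [3.141, -0.005, 1.667]
wrist_force: [2.0, 6.5, 1.9]
width: 0.0237
time: 16.27
tool_pos: [0.5777, -0.1256, 0.0545]
ee_rot: [3.141, -0.006, 1.667]
wrist_force: [2.3, 9.0, 3.1]
width: 0.0239
```

```bash
python3 -m crank '[{"tx":-0.1,"ty":0,"tz":0,"twist":0,"grip":0.2},{"tx":-0.1,"ty":0,"tz":0,"twist":0,"grip":0.2},{"tx":-0.1,"ty":0,"tz":0,"twist":0,"grip":0.2},{"tx":-0.1,"ty":0,"tz":0,"twist":0,"grip":0.2},{"tx":0,"ty":0,"tz":0,"twist":0,"grip":0.2}]'
python3 - <<'E'
from h import *
s=cams.snapshot("side")
save(s,"pm",(310,190,385,250),10)
o=get_obs();print(o["tool_pos"],o["wrist_force"],o["width"])
E
```

```text
time: 16.9
tool_pos: [0.5782, -0.1307, 0.0545]
ee_rot: [3.141, -0.004, 1.667]
wrist_force: [2.7, 5.9, 3.0]
width: 0.0237
[ 0.57819861 -0.13074363  0.05449513] [2.14200927 6.11989175 2.43574073] 0.023432313552130872
```

View pics/pm.png

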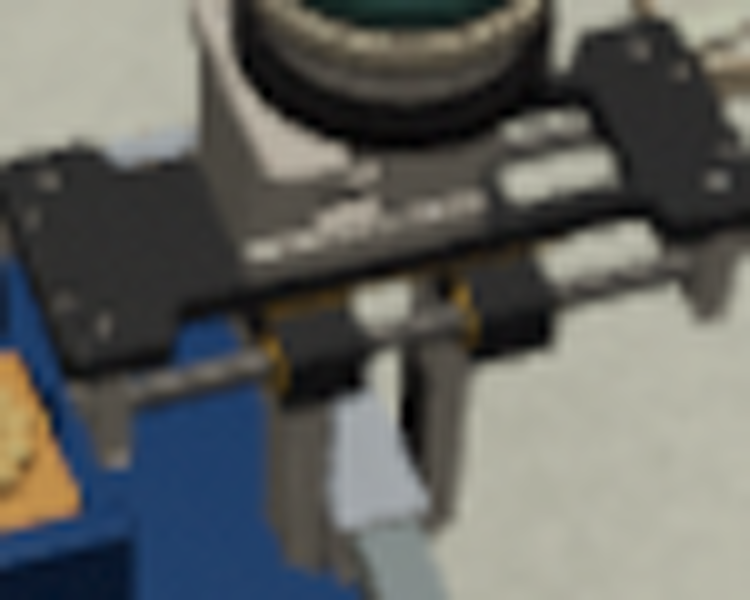

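```bash
python3 -m crank '[{"tx":-0.1,"ty":0,"tz":0,"twist":0,"grip":0.2},{"tx":-0.1,"ty":0,"tz":0,"twist":0,"grip":0.2},{"tx":-0.1,"ty":0,"tz":0,"twist":0,"grip":0.2},{"tx":-0.1,"ty":0,"tz":0,"twist":0,"grip":0.2},{"tx":-0.1,"ty":0,"tz":0,"twist":0,"grip":0.2},{"tx":-0.1,"ty":0,"tz":0,"twist":0,"grip":0.2},{"tx":-0.1,"ty":0,"tz":0,"twist":0,"grip":0.2},{"tx":-0.1,"ty":0,"tz":0,"twist":0,"grip":0.2},{"tx":0,"ty":0,"tz":0,"twist":0,"grip":0.2}]'
python3 - <<'E'
from h import *
s=cams.snapshot("side")
save(s,"pn",(280,180,385,260),7)
o=get_obs();print(o["tool_pos"],o["wrist_force"],o["width"])
E
```

```text
time: 18.08
tool_pos: [0.579, -0.1388, 0.0545]
ee_rot: [3.141, -0.004, 1.667]
wrist_force: [2.7, 5.4, 2.6]
width: 0.0239
[ 0.57895915 -0.13883731  0.05449692] [1.74058143 6.25356298 2.29520033] 0.02380509693964627
```

View pics/pn.png

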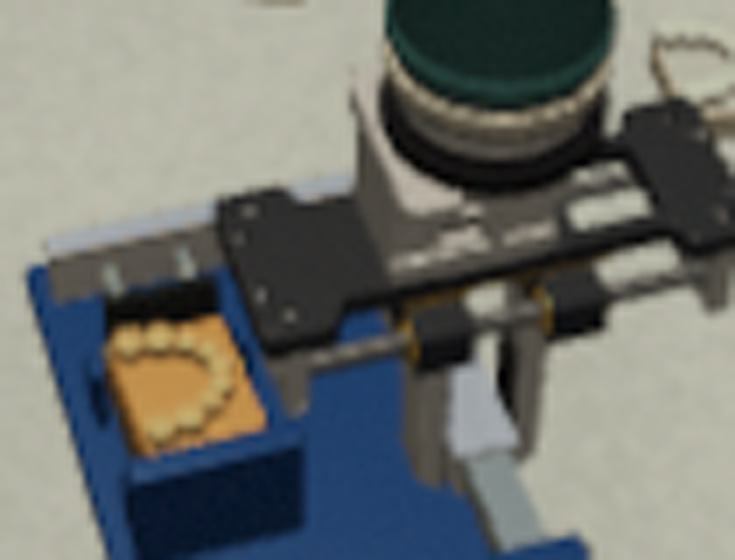

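```bash
python3 -m crank '[{"tx":-0.08,"ty":0,"tz":0,"twist":0,"grip":0.2},{"tx":-0.08,"ty":0,"tz":0,"twist":0,"grip":0.2},{"tx":-0.08,"ty":0,"tz":0,"twist":0,"grip":0.2},{"tx":-0.08,"ty":0,"tz":0,"twist":0,"grip":0.2},{"tx":-0.08,"ty":0,"tz":0,"twist":0,"grip":0.2},{"tx":-0.08,"ty":0,"tz":0,"twist":0,"grip":0.2}]'; python3 -m crank '[{"tx":-0.08,"ty":0,"tz":0,"twist":0,"grip":0.2},{"tx":-0.08,"ty":0,"tz":0,"twist":0,"grip":0.2},{"tx":-0.08,"ty":0,"tz":0,"twist":0,"grip":0.2},{"tx":-0.08,"ty":0,"tz":0,"twist":0,"grip":0.2},{"tx":-0.08,"ty":0,"tz":0,"twist":0,"grip":0.2},{"tx":-0.08,"ty":0,"tz":0,"twist":0,"grip":0.2}]'
python3 - <<'E'
from h import *
s=cams.snapshot("side")
save(s,"po",(280,180,385,260),7)
o=get_obs();print(o["tool_pos"],o["wrist_force"],o["width"])
E
```

```text
time: 18.88
tool_pos: [0.5794, -0.1432, 0.0545]
ee_rot: [3.141, -0.005, 1.667]
wrist_force: [2.3, 7.8, 2.3]
width: 0.0237
time: 19.62
tool_pos: [0.5798, -0.1474, 0.0545]
ee_rot: [3.141, -0.006, 1.667]
wrist_force: [2.2, 9.6, 3.5]
width: 0.0238
[ 0.57977183 -0.14773491  0.05447585] [1.84348374 7.39062721 3.61321839] 0.02381226858658321
```

View pics/po.png

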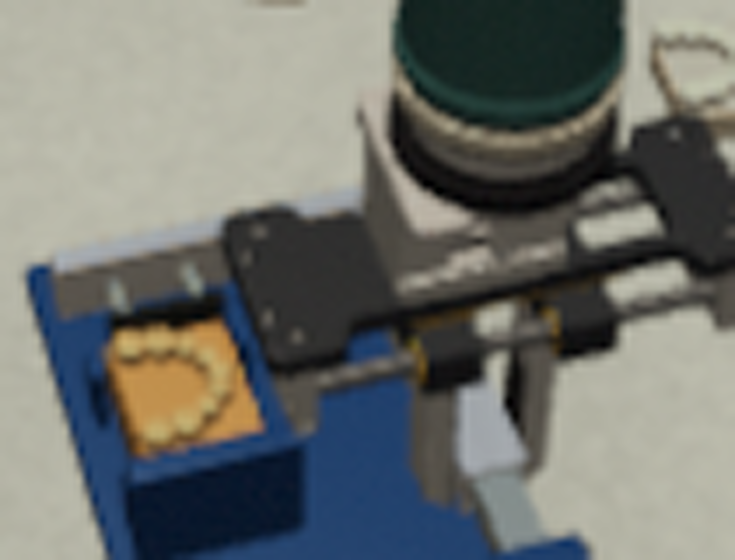

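```bash
cat > b.py <<'E'
from h import *
import sys
s=cams.snapshot("side"); o=get_obs(); f=s["frame"].astype(int)[228:241,342:358]
red=(f[:,:,0]-np.maximum(f[:,:,1],f[:,:,2])); w=np.array(o["wrist_force"])
print("red",(red>35).sum(),red.max(),"pos",np.round(o["tool_pos"],4),"F",np.round(w,1),"slide",round((o["tool_pos"][1]+.1211)/-.9955*1000,1))
if len(sys.argv)>1: save(s,sys.argv[1],(320,200,380,250),12)
E
python3 -m crank '[{"tx":-0.1,"ty":0,"tz":0,"twist":0,"grip":0.2},{"tx":-0.1,"ty":0,"tz":0,"twist":0,"grip":0.2},{"tx":-0.1,"ty":0,"tz":0,"twist":0,"grip":0.2}]'; python3 b.py q0
```

```text
time: 20.05
tool_pos: [0.58, -0.1504, 0.0545]
ee_rot: [3.141, -0.006, 1.667]
wrist_force: [1.1, 8.1, 3.8]
width: 0.024
red 0 5 pos [ 0.5801 -0.1506  0.0545] F [1.4 7.4 2.7] slide 29.7
```

View pics/q0.png

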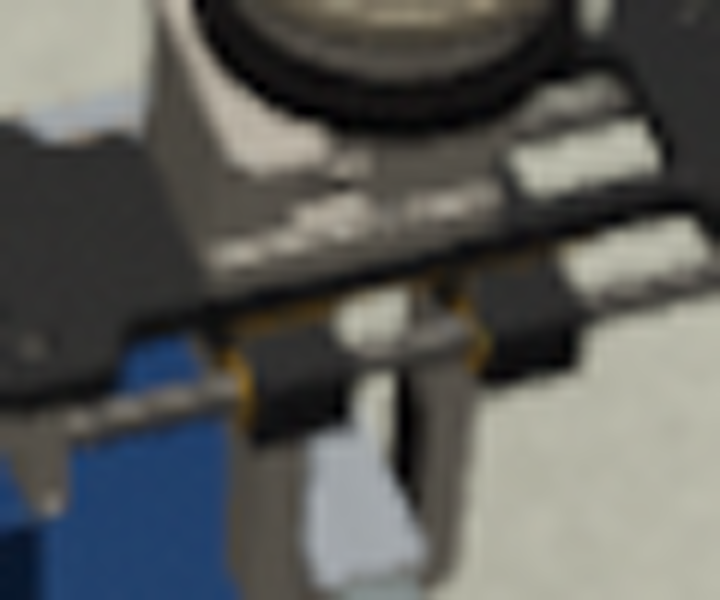

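```bash
python3 -c "
import numpy as np
f=np.load('pic0.npz')['s'].astype(int)[228:241,342:358];r=f[:,:,0]-np.maximum(f[:,:,1],f[:,:,2]);print((r>35).sum(),r.max())"
python3 -m crank '[{"tx":-0.1,"ty":0,"tz":0,"twist":0,"grip":0.2}]'; python3 b.py
python3 -m crank '[{"tx":-0.05,"ty":0,"tz":0,"twist":0,"grip":0.2},{"tx":-0.05,"ty":0,"tz":0,"twist":0,"grip":0.2}]'; python3 b.py
```

```text
1 46
time: 20.23
tool_pos: [0.5801, -0.1513, 0.0545]
ee_rot: [3.141, -0.006, 1.667]
wrist_force: [1.8, 7.5, 2.4]
width: 0.0241
red 0 5 pos [ 0.5802 -0.1516  0.0545] F [2.  7.  3.8] slide 30.6
time: 20.52
tool_pos: [0.5802, -0.1522, 0.0545]
ee_rot: [3.141, -0.006, 1.667]
wrist_force: [0.9, 9.7, 3.3]
width: 0.0236
red 0 7 pos [ 0.5802 -0.1523  0.0545] F [1.5 7.6 3.5] slide 31.3
```

```bash
python3 -m crank '[{"tx":-0.05,"ty":0,"tz":0,"twist":0,"grip":0.2},{"tx":-0.05,"ty":0,"tz":0,"twist":0,"grip":0.2}]'; python3 b.py
```

```text
time: 20.82
tool_pos: [0.5803, -0.1531, 0.0545]
ee_rot: [3.141, -0.006, 1.667]
wrist_force: [1.7, 8.3, 3.4]
width: 0.0236
red 0 11 pos [ 0.5803 -0.1532  0.0545] F [0.5 8.5 3.7] slide 32.3
```

```bash
python3 -m crank '[{"tx":-0.05,"ty":0,"tz":0,"twist":0,"grip":0.2},{"tx":-0.05,"ty":0,"tz":0,"twist":0,"grip":0.2}]'; python3 b.py q1
```

```text
time: 21.12
tool_pos: [0.5804, -0.1541, 0.0545]
ee_rot: [3.141, -0.006, 1.667]
wrist_force: [1.8, 9.3, 3.1]
width: 0.0239
red 0 12 pos [ 0.5804 -0.1542  0.0545] F [1.4 9.8 2.1] slide 33.2
```

View pics/q1.png

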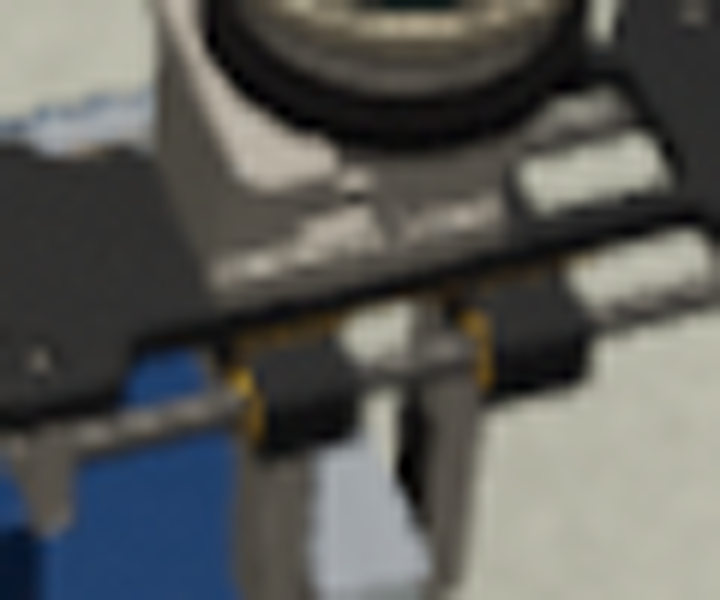

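```bash
python3 -m crank '[{"tx":-0.05,"ty":0,"tz":0,"twist":0,"grip":0.2},{"tx":-0.05,"ty":0,"tz":0,"twist":0,"grip":0.2}]'; python3 b.py
```

```text
time: 21.42
tool_pos: [0.5805, -0.1553, 0.0545]
ee_rot: [3.141, -0.006, 1.667]
wrist_force: [1.7, 8.2, 2.3]
width: 0.0236
red 0 13 pos [ 0.5805 -0.1556  0.0545] F [2.1 7.6 2.6] slide 34.6
```

```bash
python3 -m crank '[{"tx":-0.05,"ty":0,"tz":0,"twist":0,"grip":0.2},{"tx":-0.05,"ty":0,"tz":0,"twist":0,"grip":0.2}]'; python3 b.py q2
```

```text
time: 21.72
tool_pos: [0.5806, -0.1572, 0.0545]
ee_rot: [3.141, -0.004, 1.667]
wrist_force: [1.4, 5.0, 2.8]
width: 0.0241
red 0 14 pos [ 0.5807 -0.1575  0.0545] F [2.2 5.1 2. ] slide 36.6
```

View pics/q2.png

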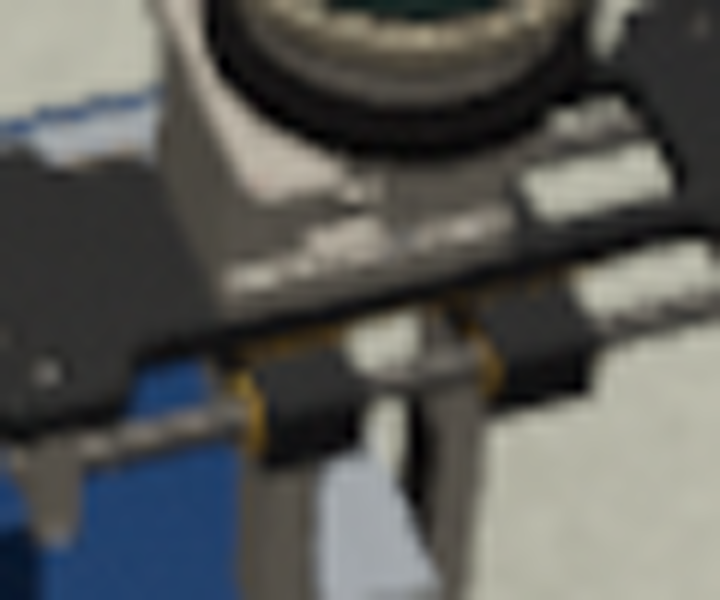

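Run:
```python
from h import *
s=cams.snapshot("side");t=cams.snapshot("top")
a=cv2.resize(s["frame"][225:245,340:360],None,fx=20,fy=20,interpolation=cv2.INTER_NEAREST)
save(t,"t1",(300,180,400,260),7)
cv2.imwrite("pics/z.png",a[:,:,::-1])
```

```text
(no output)
```

View pics/z.png

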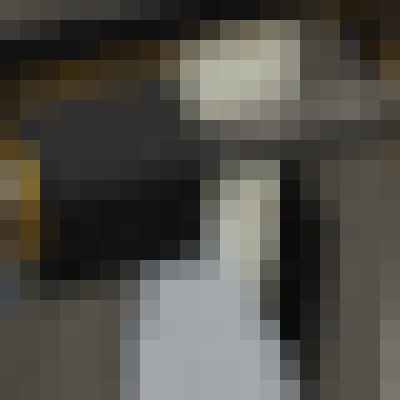

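View pics/t1.png

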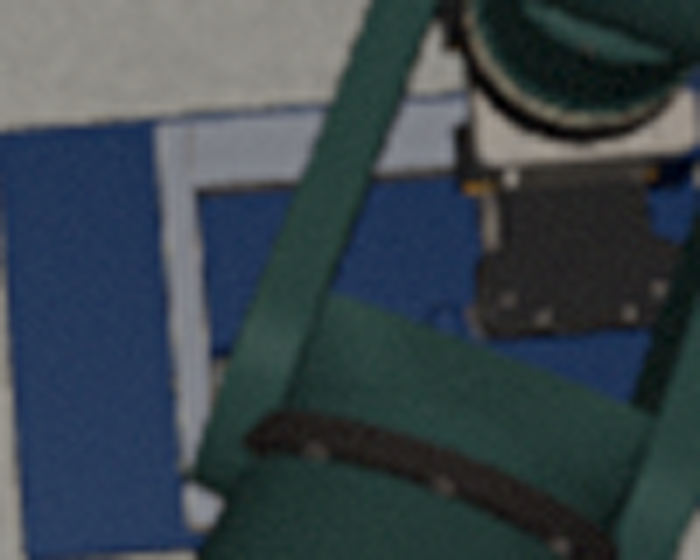

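```bash
cat > c.py <<'E'
from h import *
import sys
t=cams.snapshot("top"); o=get_obs()
def R(f): f=f.astype(int); return f[:,:,0]-np.maximum(f[:,:,1],f[:,:,2])
r=R(t["frame"][191:197,355:364]); r0=R(np.load("pic0.npz")["t"][191:197,355:364])
print("now",r.max(1),r.max(0),"was",r0.max(1),r0.max(0))
print(np.round(o["tool_pos"],4),np.round(o["wrist_force"],1),"slide",round((o["tool_pos"][1]+.1211)/-.9955*1000,1))
if len(sys.argv)>1: save(t,sys.argv[1],(335,180,385,220),12)
E
python3 c.py
python3 -c "
import numpy as np
f=np.load('pic0.npz')['s'].astype(int);r=f[:,:,0]-np.maximum(f[:,:,1],f[:,:,2]);print(r[230:240,346:356])"
```

```text
now [  3   3   0 -14 -10  -7] [-23  -7  -9   2   2   2   3   2   2] was [ 2 14 67 44  1 -8] [ 2  2 32 67 59 19  0  2  3]
[ 0.5807 -0.158   0.0545] [1.7 4.8 2.8] slide 37.0
[[-7 -6 -2  0  1  0  0  0  0  0]
 [-7 -7 -3 -1  0  0  1  1  0  0]
 [-7 -8 -7  1  7  0  0  1  1  1]
 [-7 -8 -9  6 31  9  0  0  0  1]
 [-7 -8 -8  4 46 29  0  0  0  0]
 [-8 -8 -8 -3 12 18  0  0  0  0]
 [-8 -7 -8 -8 -4  2  1  0  0 -1]
 [-8 -8 -8 -8 -5 -1  0  1  1  0]
 [-7 -6 -6 -5 -1  0  1  0  0  0]
 [-4 -4 -5 -5 -3  1  1  0  0  0]]
```

```bash
python3 -m crank '[{"tx":-0.05,"ty":0,"tz":0,"twist":0,"grip":0.2},{"tx":0,"ty":0,"tz":0,"twist":0,"grip":0.2}]'; python3 c.py
```

```text
time: 22.18
tool_pos: [0.5809, -0.1601, 0.0545]
ee_rot: [3.141, -0.0, 1.666]
wrist_force: [2.6, 2.5, 2.7]
width: 0.0236
now [  2  13  61  29 -10  -8] [-23 -14  -8  54  61  21   0   1   2] was [ 2 14 67 44  1 -8] [ 2  2 32 67 59 19  0  2  3]
[ 0.5809 -0.1602  0.0545] [2.2 2.7 2.5] slide 39.2
```

```bash
python3 -m crank '[{"tx":-0.05,"ty":0,"tz":0,"twist":0,"grip":0.2},{"tx":0,"ty":0,"tz":0,"twist":0,"grip":0.2}]'; python3 c.py
```

```text
time: 22.48
tool_pos: [0.5809, -0.1603, 0.0545]
ee_rot: [3.141, -0.001, 1.666]
wrist_force: [2.1, 3.9, 3.9]
width: 0.0237
now [ 2  9 45 19 -9 -7] [-23 -21  -7  27  45  19   2   2   1] was [ 2 14 67 44  1 -8] [ 2  2 32 67 59 19  0  2  3]
[ 0.5809 -0.1603  0.0545] [2.7 3.9 4.6] slide 39.4
```

Button has clicked out (red back in top view at the same pixels). Releasing.

```bash
python3 -m crank '[{"tx":0,"ty":0,"tz":0,"twist":0,"grip":0.32},{"tx":0,"ty":0,"tz":0,"twist":0,"grip":0.45},{"tx":0,"ty":0,"tz":0,"twist":0,"grip":0.6},{"tx":0,"ty":0,"tz":0,"twist":0,"grip":0.65},{"tx":0,"ty":0,"tz":0,"twist":0,"grip":0.65},{"tx":0,"ty":0,"tz":-1,"twist":0,"grip":0.65},{"tx":0,"ty":0,"tz":-3,"twist":0,"grip":0.65},{"tx":0,"ty":0,"tz":-4,"twist":0,"grip":0.65},{"tx":0,"ty":0,"tz":-4,"twist":0,"grip":0.65}]'
python3 -m crank '[{"tx":5,"ty":-3,"tz":-1,"twist":0,"grip":0.65},{"tx":5,"ty":-3,"tz":-1,"twist":0,"grip":0.65},{"tx":5,"ty":-3,"tz":0,"twist":0,"grip":0.65},{"tx":5,"ty":-3,"tz":0,"twist":0,"grip":0.65},{"tx":5,"ty":0,"tz":0,"twist":0,"grip":0.65},{"tx":5,"ty":0,"tz":0,"twist":0,"grip":0.65},{"tx":0,"ty":0,"tz":0,"twist":0,"grip":0.65}]'
python3 - <<'E'
from h import *
s=cams.snapshot("side");t=cams.snapshot("top")
save(s,"fs",None,1.25);save(s,"fsc",(270,190,370,270),8);save(t,"ftc",(290,170,415,270),6)
print(get_obs()["wrist_force"])
E
```

```text
time: 23.65
tool_pos: [0.5807, -0.1605, 0.1761]
ee_rot: [3.141, 0.0, 1.666]
wrist_force: [-0.2, -1.0, 0.6]
width: 0.061
time: 24.52
tool_pos: [0.4321, 0.1294, 0.1953]
ee_rot: [3.14, -0.001, 1.672]
wrist_force: [0.8, 0.2, 1.0]
width: 0.0611
[-0.40963563  0.10374512 -0.1432857 ]
```

View pics/fsc.png

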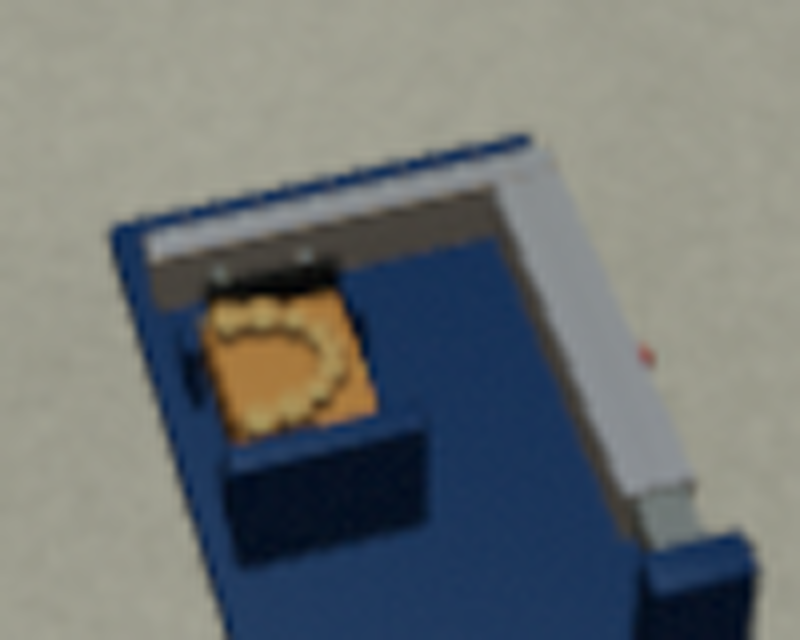

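View pics/ftc.png

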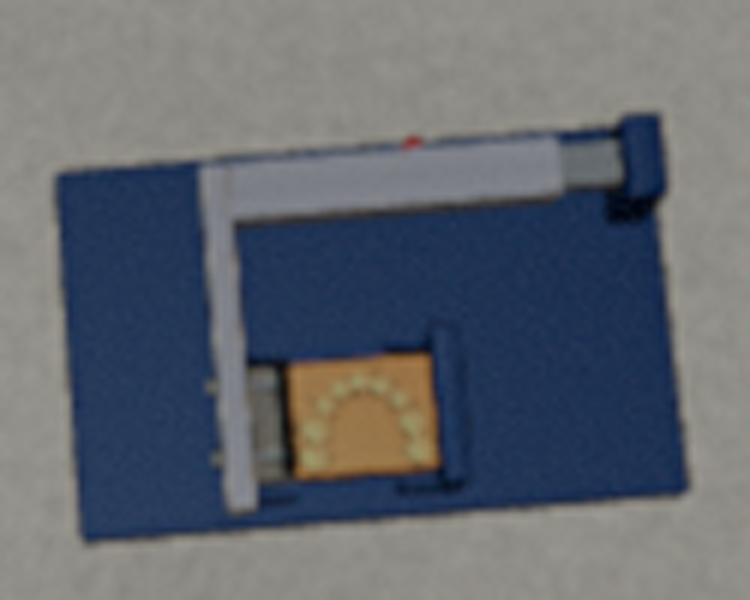

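View pics/fs.png

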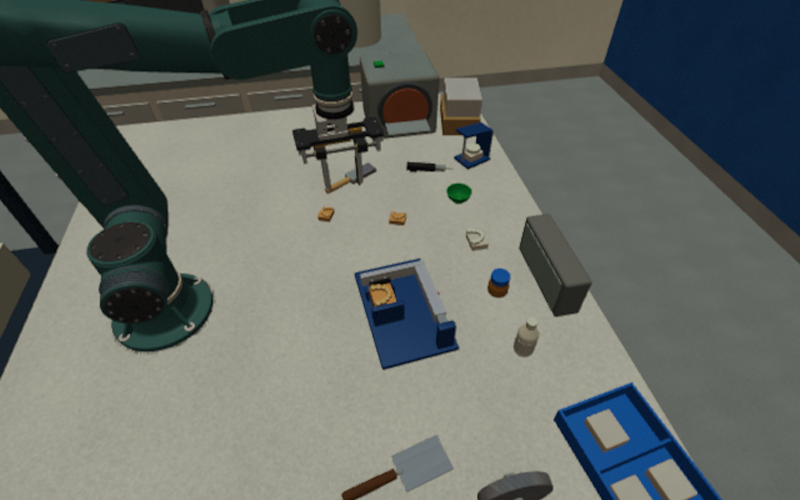

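The cast is against the stop with the pad pressing on it, seen at (365,415) in the top crop. The red button is out at (412,143), and the bystanders have not moved.

```bash
python3 -c "
from bench import ticket
print(ticket.close_job())"
```

```text
the job is handed in; nothing more can be done
None
```

The job is done and handed in at about 24.6 s, well under the 56 s limit; no verdict is reported.

- **Cast:** I picked the largest tan cast (grip width 48 mm) and set it down teeth up in the cradle. Contact came at the expected height, with a force change of about 3 N.
- **Tube:** I squeezed the button flush and eased the tube along in 0.5 to 1 mm steps. It clicked out in the next hole at about 39 mm of travel. The wrist readings along the slide stayed under 10 N, and 3 to 4 N at the click.
- **Release:** I then opened the gripper and moved clear.

**Last checks:** Both camera views show the red button out, the cast against the stop with the sprung pad pressing on it, and the bystanders in view where they were. The gripper is clear and the wrist force is about zero.

**Disagreements along the way:**
- The two cameras differed by 2 to 3 mm on the holder's position.
- The side view could not show the button while the gripper was there, so I confirmed the click in the top view.

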